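Line up the bud vases by height

TASK

Line up the four terracotta bud vases by height on the row of wooden display discs, one vase upright in the middle of each disc: the shortest on the disc next to the little sign stand, each next one taller, the tallest at the far end. Do not knock any vase over.

Things in the scene. Friction and masses are not known exactly. Their poses are not given: they have to be found in the camera images.
- vase_50_center (a point): the shortest of four terracotta bud vases alike in shape: 50 mm high, round, with a straight upright body 34 mm in diameter over its lower 32 mm, then a shoulder and a neck about 20 mm in diameter; stands upright on the table at the start. The point is on its axis, half-way up (25 mm above its foot); z is its upright axis. Loose, 80 g +-30 percent. Goods lie left and right of it; along x it is clear for fingers.
- vase_65_center (a point): the second shortest of four terracotta bud vases alike in shape: 65 mm high, round, with a straight upright body 41 mm in diameter over its lower 42 mm, then a shoulder and a neck about 25 mm in diameter; stands upright on the table at the start. The point is on its axis, half-way up (32.5 mm above its foot); z is its upright axis. Loose, 130 g +-30 percent. Goods lie left and right of it; along x it is clear for fingers.
- vase_80_center (a point): the second tallest of four terracotta bud vases alike in shape: 80 mm high, round, with a straight upright body 48 mm in diameter over its lower 51 mm, then a shoulder and a neck about 29 mm in diameter; stands upright on the table at the start. The point is on its axis, half-way up (40 mm above its foot); z is its upright axis. Loose, 200 g +-30 percent. Goods lie left and right of it; along x it is clear for fingers.
- vase_95_center (a point): the tallest of four terracotta bud vases alike in shape: 95 mm high, round, with a straight upright body 55 mm in diameter over its lower 61 mm, then a shoulder and a neck about 33 mm in diameter; stands upright on the table at the start. The point is on its axis, half-way up (47.5 mm above its foot); z is its upright axis. Loose, 280 g +-30 percent. Goods lie left and right of it; along x it is clear for fingers.
- disc_a: fixed round wooden display disc, 64 mm in diameter, 12 mm thick, flat on top; number 1 from the left of the four alike that stand in a row with about 90 mm between centres. Origin at the centre of its underside (its top is 12 mm higher); x points across the row, away from the robot, y along the row to the left.
- disc_b: fixed round wooden display disc, 64 mm in diameter, 12 mm thick, flat on top; number 2 from the left of the four alike that stand in a row with about 90 mm between centres. Origin at the centre of its underside (its top is 12 mm higher); x points across the row, away from the robot, y along the row to the left.
- disc_c: fixed round wooden display disc, 64 mm in diameter, 12 mm thick, flat on top; number 3 from the left of the four alike that stand in a row with about 90 mm between centres. Origin at the centre of its underside (its top is 12 mm higher); x points across the row, away from the robot, y along the row to the left.
- disc_d: fixed round wooden display disc, 64 mm in diameter, 12 mm thick, flat on top; number 4 from the left of the four alike that stand in a row with about 90 mm between centres. Origin at the centre of its underside (its top is 12 mm higher); x points across the row, away from the robot, y along the row to the left.
- sign_stand: small fixed upright sign stand with a brass-yellow card, 88 mm wide along the row, 33 mm deep, 59 mm high. It stands at one end of the row of discs, about 100 mm from the centre of the last disc, at either the left or the right end (a round pink scrubby lies at the other end). Origin at the centre of its underside.
Not all that is in view belongs to the job. Leave any yellow look-alike of the part that bears vase_95_center alone.

How it is judged:
At the end, for the whole second after the job is handed in: Counting from the disc next to the sign stand, the 50, 65, 80 and 95 mm vases stand on the first, second, third and fourth disc, each with its axis within 12 mm of the disc's centre, its foot on the disc's top (within 4 mm), upright within 0.1 rad, released and at rest (angle between each of vase_50_center, vase_65_center, vase_80_center, vase_95_center's own z axis and vertical below 0.1 rad and linear speed of each of vase_50, vase_65, vase_80, vase_95 below 0.02 m/s and angular speed of each of vase_50, vase_65, vase_80, vase_95 below 0.3 rad/s and ((horizontal distance between sign_stand and disc_a below 0.15 m and horizontal distance between vase_50_center and disc_a below 0.012 m and z of vase_50_center in the frame of disc_a between 0.033 and 0.041 m and horizontal distance between vase_65_center and disc_b below 0.012 m and z of vase_65_center in the frame of disc_b between 0.0405 and 0.0485 m and horizontal distance between vase_80_center and disc_c below 0.012 m and z of vase_80_center in the frame of disc_c between 0.048 and 0.056 m and horizontal distance between vase_95_center and disc_d below 0.012 m and z of vase_95_center in the frame of disc_d between 0.0555 and 0.0635 m) or (horizontal distance between sign_stand and disc_d below 0.15 m and horizontal distance between vase_50_center and disc_d below 0.012 m and z of vase_50_center in the frame of disc_d between 0.033 and 0.041 m and horizontal distance between vase_65_center and disc_c below 0.012 m and z of vase_65_center in the frame of disc_c between 0.0405 and 0.0485 m and horizontal distance between vase_80_center and disc_b below 0.012 m and z of vase_80_center in the frame of disc_b between 0.048 and 0.056 m and horizontal distance between vase_95_center and disc_a below 0.012 m and z of vase_95_center in the frame of disc_a between 0.0555 and 0.0635 m))); the robot touches nothing.
It fails at once if a vase is knocked over (tilted by more than 1 rad) (angle between any of vase_50_center, vase_65_center, vase_80_center, vase_95_center's own z axis and vertical above 1 rad).
It also fails if it takes over 112 s, if anything falls off the work surface, if the arm or the gripper's body presses on something with over 40 N, if the wrist force passes 120 N, or if a joint passes its speed limit or range.

ROBOT

A 6-joint arm with a two-finger parallel gripper is mounted at the origin on a cart in front of the work surface, level with it; the furniture and walls round the work are solid. World frame = base frame: x ahead of the robot, y to its left, z up, the work surface at z = 0. Lengths are in m, angles in rad, forces in N, time in s.
With the tool pointing down it reaches from about 0.375 to 0.975 m from the base axis. Payload 3.8 kg.
Tool frame: the origin (TCP) lies where the fingers leave the gripper's body, on its centre line; the fingertips stand 73 mm ahead of it and the grasp point (between the pads) lies 54 mm ahead of it; z points along the fingers, y is the line along which they close (so a half turn about z gives the same grasp; the last joint's range is limited). The gripper opens to 85 mm and grips with 20 to 120 N. Pads are 22 mm wide; open, the fingers measure 114 mm over their backs; the gripper's body (76 mm by 85 mm) begins 54 mm behind the grasp point. The pads swing forward as they close: fully open they stand 13 mm farther back than shut.
Start: joints at [-1.296, 0.264, 1.604, -0, 1.274, -0.037], TCP at [0.207, -0.642, 0.304] pointing down, gripper open.
Joint ranges: [-2.63, 2.63], [-0.94, 2.18], [0.31, 2.57], [-1.31, 4.45], [0, 2.66], [-2.55, 2.55]. Speed limits (rad/s): [2.57, 2.57, 3.14, 3.14, 3.14, 3.14].

INTERFACE

Orientations are given as a rotation vector (axis times angle).
In Python, from workcell import read_state, viewer, bot gives the robot as it stands.
- The arm moves only by the tool jog_arm, never from a script. Its argument "increments" is a list that holds one entry, the list of rows, each a list of 7 numbers: the shift along the tool's x, y, z in units of 30 mm (1.0 is 30 mm), then the turn, a rotation vector about the tool's x, y, z in units of 6 degrees (1.0 is 6 degrees), then the opening, from -1 (shut) to 1 (fully open). A call has exactly 5 rows; each row shifts and turns the commanded pose from where the row before left it, along the tool's axes as they then stand; what a row does not reach is not made up. A row lasts 1/12 s, in which the tool goes at most 41.7 mm and 7.16 degrees, less where a joint would pass 70% of its speed; a pose out of reach is approached as far as the arm can. A call is refused whole if a number of a shift passes 1 or a number of a turn 1, either way. A call with a gripper value outside its range is refused whole. The fingers move at their own pace and stop on an object; "force" is the grip in N (left out, the last holds). Time passes only in rows, so rows that do not move let the fingers close, or fill a call up. It gives the time, the measured TCP pose, the force, the opening and the grip force at its end, in the units of the state.
- read_state(): the state, without advancing time (a new reading comes with each control period).
- viewer.read_camera(name): name is "scene" or "top" or "wrist"; returns (picture, depth): 480x640x3 uint8, blue, green, red; 480x640 float32, m along the optical axis (not along the pixel's ray), 0 where there is no reading.
- viewer.camera_params(name): a dict with "fx", "fy", "cx", "cy" (pixels), "R" (3x3) and "t" (3): a world point X has camera coordinates R X + t; the wrist camera has in their place "hand_eye" (4x4, takes a point from camera to tool coordinates, whose origin is the TCP and whose axes are the flange's). Camera axes: x right, y down, z forward; pixel columns grow to the right and rows downward; lengths in m; the calibration is good to about 2 mm. The wrist camera is an equidistant fisheye: a pixel r from the principal point sees the ray r / f radians off the axis. A picture is of the moment at which its call begins: read the wrist's pose just before it. camera_params takes no time and is no camera call.
- bot.finish_job(): hands the job in; it is judged then, once.
The state is a dict: "time": time; "q": joint angles; "joint_vel": joint speeds; "joint_torque": joint torques, N m; "tool_pos": TCP position; "tcp_rot": TCP orientation; "wrist_force": force on the tool from outside, world axes, zero at the start; "torque": the same for the moment, N m; "width": opening from 0.0 (shut) to 1.0 (fully open); "grip_force": force on a finger pad.
Only numpy, scipy, OpenCV 4.12 (cv2) and the standard library are available. Lean on these libraries where they do the work, as an engineer would, in place of code of your own. Each camera call takes 0.05 s, during which the arm holds its last target. There are 200 camera calls.

## Working session

There is one attempt and no reset: what is moved stays moved. The work goes in short steps, Python scripts to look and compute and a tool call to move; the robot and the scene stay as the last step left them, time stands still between calls to the robot, and variables do not carry over. Pictures are saved under pics/ and viewed, at most 14 in all, crops included, and the job is handed in when it is done.

Besides the shell and the picture viewer there is one more tool, called after "Request:" as name(argument=value, ...) on one line, values as JSON. jog_arm: Moves the arm, as the interface text tells. Its arguments: {"type":"object","properties":{"increments":{"type":"array","items":{"type":"array","items":{"type":"array","items":{"type":"number"}}}},"force":{"type":"number"}},"required":["increments"]}

```bash
mkdir -p pics; cat > h.py <<'E'
import numpy as np, cv2
from scipy.spatial.transform import Rotation as Ro
from workcell import read_state, viewer, bot
def cloud(name):
    im,d=viewer.read_camera(name); p=viewer.camera_params(name)
    v,u=np.mgrid[0:480,0:640]
    c=np.stack([(u-p['cx'])/p['fx']*d,(v-p['cy'])/p['fy']*d,d],-1)
    R=np.array(p['R']);t=np.array(p['t'])
    return im,d,(c-t)@R
E
python3 - <<'E'
from h import *
for n in ['scene','top']:
    im,d,X=cloud(n); cv2.imwrite(f'pics/{n}1.png',im); np.savez(f'{n}.npz',im=im,d=d,X=X)
    p=viewer.camera_params(n); print(n,p['fx'],p['cx'],p['cy'],np.round(p['R'],3).tolist(),p['t'])
s=read_state();print(s['time'],s['tool_pos'],s['tcp_rot'],s['width'])
print(viewer.camera_params('wrist'))
E
```

```text
scene 540.905235374642 323.44039782259205 244.0211316013506 [[-0.795, -0.606, -0.015], [-0.268, 0.374, -0.888], [0.544, -0.702, -0.46]] [0.39633465 0.21661001 0.93001251]
top 519.7719165517402 318.5866935463004 231.95006789035116 [[-0.023, -1.0, 0.012], [-0.998, 0.023, -0.058], [0.058, -0.013, -0.998]] [-0.04053845  0.54287723  1.2034345 ]
0.1 [ 0.20692851 -0.64195161  0.30264897] [-3.10142190e+00 -4.87516513e-01  3.85241204e-04] 0.9986301304011689
{'fx': 371.64829954431775, 'fy': 371.64829954431775, 'cx': 317.3696946445694, 'cy': 242.77028574910304, 'hand_eye': array([[ 1.66308285e-04, -9.54382987e-01, -2.98585141e-01,
         7.76155424e-02],
       [ 9.99999985e-01,  1.46600820e-04,  8.84000932e-05,
        -9.42398673e-04],
       [-4.05947186e-05, -2.98585151e-01,  9.54382998e-01,
        -6.99554695e-02],
       [ 0.00000000e+00,  0.00000000e+00,  0.00000000e+00,
         1.00000000e+00]])}
```

View pics/top1.png

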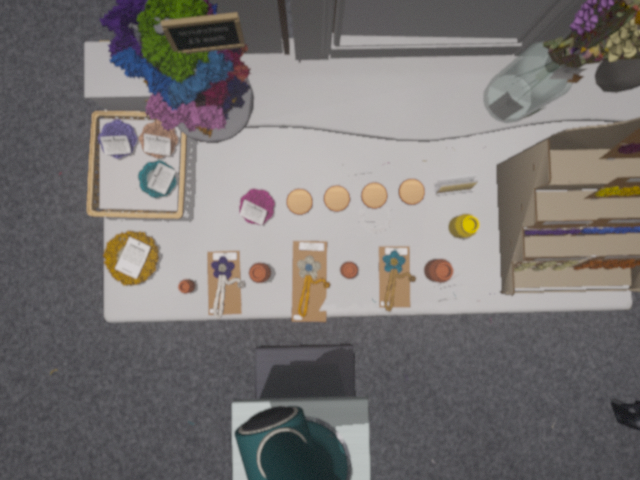

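View pics/scene1.png

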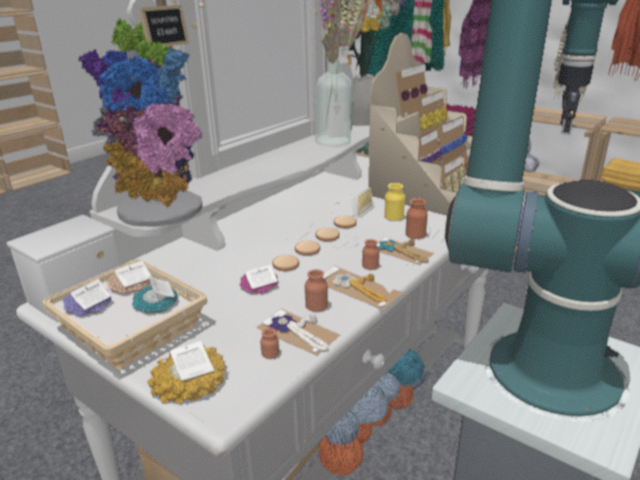

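The top view shows vases at (187,286), (260,272), (349,269) and (438,270). The discs are at (299,201), (337,198), (374,195) and (412,191). The sign is at the right end (457,186), with the pink scrubby at the left (257,207). The yellow look-alike at (465,226) is left alone.

```bash
cat > m.py <<'E'
from h import *
def comps(name,new=True):
    im,d,X=cloud(name)
    hsv=cv2.cvtColor(im,cv2.COLOR_BGR2HSV)
    return im,d,X,hsv
def vases(name):
    im,d,X,hsv=comps(name)
    H,S,V=cv2.split(hsv)
    m=((H<11)|(H>172))&(S>85)&(d>0)&(X[...,0]>.3)&(X[...,0]<.85)&(abs(X[...,1])<.55)&(X[...,2]>.006)&(X[...,2]<.13)
    n,l,st,c=cv2.connectedComponentsWithStats(m.astype(np.uint8))
    for i in range(1,n):
        if st[i,4]<60: continue
        P=X[l==i]; z=P[:,2]; zt=np.percentile(z,97)
        top=P[z>zt-.007]; 
        print(name,c[i].round(),st[i,4],'ztop',zt.round(4),'topctr',((top.max(0)+top.min(0))/2).round(4)[:2],top.mean(0).round(4)[:2],'box',P.min(0).round(3),P.max(0).round(3))
def discs():
    im,d,X,hsv=comps('top')
    for u,v in [(299,201),(337,198),(374,195),(412,191)]:
        w=np.zeros(d.shape,bool); w[v-20:v+21,u-20:u+21]=1
        H,S,V=cv2.split(hsv)
        m=w&(S>60)&(H>5)&(H<25)
        ys,xs=np.nonzero(m); (cx,cy),r=cv2.minEnclosingCircle(np.stack([xs,ys],1).astype(np.float32))
        P=X[m&(d>0)]; print('disc',u,v,'n',m.sum(),'px',round(cx,1),round(cy,1),round(r,1),'mean',np.median(P[:,2]).round(4),P.mean(0).round(4),(P.max(0)-P.min(0)).round(3), 'mid',((P.max(0)+P.min(0))/2).round(4))
if __name__=='__main__':
    vases('top');vases('scene');discs()
    im,d,X,_=comps('top'); 
    for p in [(457,186),(465,226),(223,262),(310,265),(394,262),(330,240)]: print(p,X[p[1],p[0]].round(3))
    cv2.imwrite('pics/crop1.png',cv2.resize(im[165:325,165:485],None,fx=2.5,fy=2.5,interpolation=cv2.INTER_CUBIC))
E
python3 m.py
```

```text
top [439. 270.] 456 ztop 0.0968 topctr [ 0.4475 -0.3252] [ 0.4473 -0.3248] box [ 0.423 -0.343  0.033] [ 0.47  -0.298  0.1  ]
top [349. 270.] 197 ztop 0.0682 topctr [ 0.453  -0.1198] [ 0.4529 -0.1198] box [ 0.435 -0.138  0.043] [ 0.468 -0.102  0.072]
top [259. 272.] 296 ztop 0.0824 topctr [0.4525 0.085 ] [0.452 0.085] box [0.432 0.062 0.038] [0.47  0.104 0.085]
top [186. 286.] 146 ztop 0.0525 topctr [0.4243 0.2551] [0.4237 0.255 ] box [0.41  0.241 0.026] [0.438 0.266 0.055]
scene [416. 219.] 657 ztop 0.0925 topctr [ 0.4462 -0.3235] [ 0.4461 -0.3247] box [ 0.418 -0.481  0.006] [ 0.533 -0.29   0.095]
scene [370. 255.] 372 ztop 0.0627 topctr [ 0.4518 -0.1162] [ 0.451  -0.1166] box [ 0.431 -0.131  0.006] [ 0.465 -0.095  0.064]
scene [316. 291.] 707 ztop 0.0781 topctr [0.4497 0.0889] [0.4497 0.0886] box [0.425 0.072 0.006] [0.465 0.113 0.081]
scene [269. 343.] 408 ztop 0.0493 topctr [0.4231 0.2583] [0.4221 0.2579] box [0.405 0.244 0.007] [0.436 0.276 0.051]
disc 299 201 n 523 px 299.3 201.3 13.0 mean 0.0118 [ 0.6157 -0.0088  0.0117] [0.06  0.057 0.019] mid [ 0.6154 -0.0084  0.0102]
disc 337 198 n 525 px 336.4 198.0 13.0 mean 0.0119 [ 0.6214 -0.0969  0.0118] [0.059 0.059 0.017] mid [ 0.621  -0.0973  0.0105]
disc 374 195 n 526 px 373.9 195.1 12.9 mean 0.0115 [ 0.6263 -0.1859  0.0115] [0.06 0.06 0.02] mid [ 0.6259 -0.1854  0.0097]
disc 412 191 n 527 px 411.3 191.3 12.9 mean 0.0116 [ 0.6337 -0.2751  0.0116] [0.061 0.061 0.018] mid [ 0.6335 -0.2756  0.0117]
(457, 186) [ 0.64  -0.375  0.042]
(465, 226) [ 0.544 -0.381  0.073]
(223, 262) [0.477 0.173 0.009]
(310, 265) [ 0.465 -0.031  0.012]
(394, 262) [ 0.467 -0.229  0.009]
(330, 240) [ 0.523 -0.08  -0.004]
```

View pics/crop1.png

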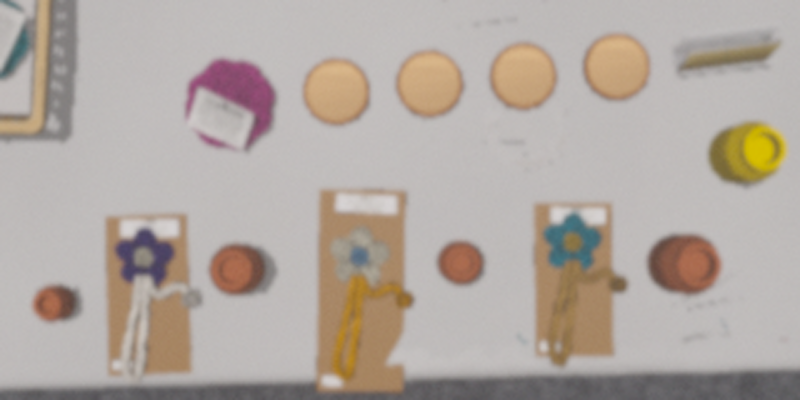

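The heights agree in both views: 0.097, 0.082, 0.068 and 0.052 m. The yellow vase is the only look-alike, and the terracotta one at (438,270) is the 95. Targets are 95→disc a, 80→b, 65→c and 50→d, because the sign is next to disc d.

Request:
jog_arm(increments=[[[0.25, -0.76, 0, 0, 0, -1, 1], [0.33, -0.73, 0, 0, 0, -1, 1], [0.4, -0.69, 0, 0, 0, -1, 1], [0.47, -0.65, 0, 0, 0, -1, 1], [0.54, -0.59, 0, 0, 0, -1, 1]]], force=40)

```text
time: 0.72
tool_pos: [0.2076, -0.5213, 0.3037]
tcp_rot: [-2.868, -1.281, -0.0]
wrist_force: [-0.1, 0.2, 0.7]
width: 1.003
grip_force: 0.0
```

Convention confirmed; continuing.

Request:
jog_arm(increments=[[[0.59, -0.54, 0, 0, 0, -1, 1], [0.65, -0.47, 0, 0, 0, -1, 1], [0.69, -0.4, 0, 0, 0, -1, 1], [0.78, 0.6, 0, 0, 0, -1, 1], [0.72, 0.68, 0, 0, 0, -1, 1]]])

```text
time: 1.13
tool_pos: [0.2594, -0.4211, 0.3041]
tcp_rot: [2.44, 1.977, -0.0]
wrist_force: [0.3, -0.0, 0.2]
width: 1.0
grip_force: 0.0
```

Request:
jog_arm(increments=[[[0.64, 0.75, 0.2, 0, 0, -1, 1], [0.56, 0.82, 0.5, 0, 0, -1, 1], [0.47, 0.87, 0.8, 0, 0, 0, 1], [0.47, 0.87, 0.8, 0, 0, 0, 1], [0.4, 0.7, 0.6, 0, 0, 0, 1]]])

```text
time: 1.55
tool_pos: [0.3867, -0.3526, 0.2155]
tcp_rot: [-2.223, -2.219, -0.001]
wrist_force: [-0.2, 0.1, -0.6]
width: 1.003
grip_force: 0.0
```

Request:
jog_arm(increments=[[[0.4, 0.7, 0, 0, 0, 0, 1], [0.35, 0.7, 0, 0, 0, 0, 1], [0.2, 0.6, 0, 0, 0, 0, 1], [0, 0, 0, 0, 0, 0, 1], [0, 0, 0, 0, 0, 0, 1]]])

```text
time: 1.97
tool_pos: [0.4461, -0.3254, 0.2169]
tcp_rot: [-2.222, -2.221, 0.001]
wrist_force: [0.1, -0.2, 0.1]
width: 1.0
grip_force: 0.0
```

```bash
cat > w.py <<'E'
from h import *
def wcloud():
    s=read_state(); im,d=viewer.read_camera('wrist'); p=viewer.camera_params('wrist')
    v,u=np.mgrid[0:480,0:640]; a=(u-p['cx'])/p['fx']; b=(v-p['cy'])/p['fy']; r=np.hypot(a,b)+1e-9
    k=np.tan(np.minimum(r,1.5))/r*d   # depth is along the axis
    c=np.stack([a*k,b*k,d],-1); T=np.array(p['hand_eye'])
    t=c@T[:3,:3].T+T[:3,3]; R=Ro.from_rotvec(s['tcp_rot']).as_matrix()
    return im,d,t@R.T+np.array(s['tool_pos']),s
def wvases():
    im,d,X,s=wcloud(); H,S,V=cv2.split(cv2.cvtColor(im,cv2.COLOR_BGR2HSV))
    m=((H<11)|(H>172))&(S>85)&(d>0)&(X[...,2]>.006)&(X[...,2]<.13)&(X[...,0]>.3)&(X[...,0]<.8)
    n,l,st,c=cv2.connectedComponentsWithStats(m.astype(np.uint8))
    print(s['tool_pos'].round(4),s['time'])
    for i in range(1,n):
        if st[i,4]<300: continue
        P=X[l==i]; z=P[:,2]; zt=np.percentile(z,97); top=P[z>zt-.007]
        print(c[i].round(),st[i,4],'ztop',zt.round(4),'ctr',((top.max(0)+top.min(0))/2).round(4)[:2],'span',(top.max(0)-top.min(0)).round(4)[:2],P.min(0).round(3),P.max(0).round(3))
    return im
E
python3 -c "
from w import *
cv2.imwrite('pics/w1.png',wvases())"
```

```text
[ 0.4461 -0.3254  0.2169] 1.9667
[317. 250.] 6562 ztop 0.0957 ctr [ 0.4474 -0.3247] span [0.0381 0.0386] [ 0.42  -0.344  0.006] [ 0.475 -0.297  0.097]
```

View pics/w1.png

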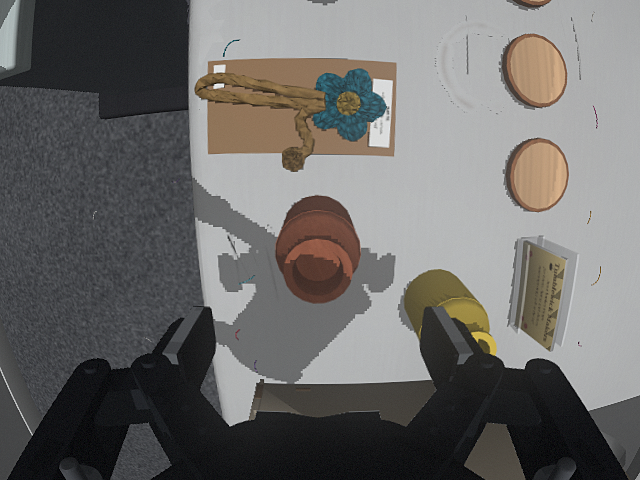

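The wrist view shows the 95 mm vase at (317,250), centred at (0.447,-0.325) and 96 mm high. The yellow one at (450,310) is clear of the fingers.

Request:
jog_arm(increments=[[[0.02, 0.04, 0.8, 0, 0, 0, 1], [0, 0, 0.9, 0, 0, 0, 1], [0, 0, 0.9, 0, 0, 0, 1], [0, 0, 0.85, 0, 0, 0, 1], [0, 0, 0.4, 0, 0, 0, 1]]])

```text
time: 2.43
tool_pos: [0.4438, -0.3244, 0.0982]
tcp_rot: [-2.222, -2.214, 0.001]
wrist_force: [-0.2, 0.1, -0.1]
width: 1.0
grip_force: 0.0
```

Request:
jog_arm(increments=[[[0, 0, 0, 0, 0, 0, 1], [0, 0, 0, 0, 0, 0, 0], [0, 0, 0, 0, 0, 0, -0.2], [0, 0, 0, 0, 0, 0, -0.2], [0, 0, 0, 0, 0, 0, -0.2]]])

```text
time: 2.85
tool_pos: [0.4477, -0.3264, 0.1037]
tcp_rot: [2.221, 2.216, -0.0]
wrist_force: [-0.9, -1.2, 4.9]
width: 0.629
grip_force: 43.2
```

Request:
jog_arm(increments=[[[0, 0, 0, 0, 0, 0, -0.2], [0, 0, 0, 0, 0, 0, -0.2], [0, 0, 0, 0, 0, 0, -0.2], [0, 0, 0, 0, 0, 0, -0.2], [0, 0, 0, 0, 0, 0, -0.2]]])

```text
time: 3.27
tool_pos: [0.4477, -0.3264, 0.1037]
tcp_rot: [2.221, 2.216, -0.0]
wrist_force: [-1.5, -1.1, 6.4]
width: 0.634
grip_force: 43.4
```

Request:
jog_arm(increments=[[[0, 0, -0.5, 0, 0, 0, -0.2], [0, 0, -0.8, 0, 0, 0, -0.2], [0.4, 0.2, -0.4, 0, 0, 0, -0.2], [0.75, 0.4, 0, 0, 0, 0, -0.2], [0.75, 0.4, 0, 0, 0, 0, -0.2]]])

```text
time: 3.68
tool_pos: [0.478, -0.268, 0.1542]
tcp_rot: [2.224, 2.214, 0.002]
wrist_force: [0.8, 1.2, -3.1]
width: 0.629
grip_force: 43.8
```

Request:
jog_arm(increments=[[[0.8, 0.43, 0, 0, 0, 0, -0.2], [0.8, 0.43, 0, 0, 0, 0, -0.2], [0.8, 0.43, 0, 0, 0, 0, -0.2], [0.8, 0.43, 0, 0, 0, 0, -0.2], [0.8, 0.43, 0, 0, 0, 0, -0.2]]])

```text
time: 4.1
tool_pos: [0.542, -0.1462, 0.1524]
tcp_rot: [-2.224, -2.219, -0.001]
wrist_force: [-0.8, -0.4, -3.4]
width: 0.63
grip_force: 43.8
```

Request:
jog_arm(increments=[[[0.8, 0.43, 0, 0, 0, 0, -0.2], [0.8, 0.43, 0, 0, 0, 0, -0.2], [0.8, 0.43, 0, 0, 0, 0, -0.2], [0.6, 0.3, 0, 0, 0, 0, -0.2], [0.4, 0.2, 0, 0, 0, 0, -0.2]]])

```text
time: 4.52
tool_pos: [0.5962, -0.0436, 0.1524]
tcp_rot: [-2.222, -2.221, -0.002]
wrist_force: [0.1, -0.9, -2.4]
width: 0.626
grip_force: 43.7
```

Request:
jog_arm(increments=[[[0.4, 0.3, 0, 0, 0, 0, -0.2], [0.3, 0.2, 0, 0, 0, 0, -0.2], [0, 0, 0, 0, 0, 0, -0.2], [0, 0, 0, 0, 0, 0, -0.2], [0, 0, 0, 0, 0, 0, -0.2]]])

```text
time: 4.93
tool_pos: [0.6102, -0.0263, 0.1522]
tcp_rot: [-2.224, -2.218, 0.001]
wrist_force: [0.2, 0.0, -3.0]
width: 0.635
grip_force: 43.7
```

```bash
python3 -c "
from w import *
cv2.imwrite('pics/w2.png',wvases())
from m import discs; discs()"
```

```text
[ 0.6102 -0.0263  0.1522] 4.9333
[49. 92.] 6844 ztop 0.0803 ctr [0.4589 0.086 ] span [0.0242 0.0338] [0.439 0.062 0.006] [0.477 0.11  0.082]
[317. 307.] 14366 ztop 0.1289 ctr [ 0.6111 -0.0156] span [0.0442 0.0292] [ 0.584 -0.035  0.011] [0.638 0.004 0.13 ]
[ 98. 371.] 1348 ztop 0.0653 ctr [ 0.4484 -0.1104] span [0.0195 0.0167] [ 0.439 -0.119  0.006] [ 0.468 -0.097  0.066]
[318. 396.] 2288 ztop 0.1295 ctr [ 0.6113 -0.032 ] span [0.026  0.0148] [ 0.598 -0.039  0.122] [ 0.624 -0.025  0.13 ]
disc 299 201 n 101 px 293.5 205.5 9.9 mean 0.0125 [0.5978 0.0062 0.0472] [0.047 0.033 0.271] mid [0.6004 0.0036 0.1388]
disc 337 198 n 124 px 336.3 198.1 12.8 mean 0.0116 [ 0.616  -0.1144  0.0251] [0.065 0.057 0.429] mid [ 0.6097 -0.0984  0.2214]
disc 374 195 n 519 px 373.8 195.2 12.9 mean 0.0117 [ 0.6264 -0.1859  0.0117] [0.059 0.06  0.021] mid [ 0.626  -0.1854  0.0103]
disc 412 191 n 525 px 411.2 191.3 12.9 mean 0.0119 [ 0.6336 -0.2749  0.0118] [0.06  0.06  0.021] mid [ 0.6334 -0.2755  0.008 ]
```

View pics/w2.png

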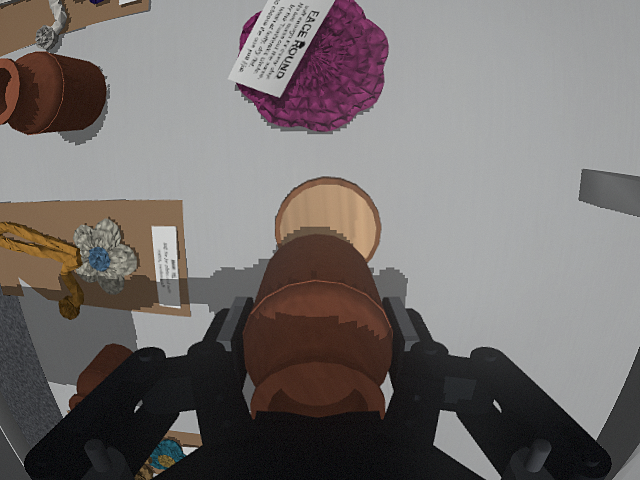

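The wrist view shows disc a at (328,225) and the held vase at (317,320). The rim reads about 14 mm lower than expected, so I'll check for slip in the scene view.

```bash
python3 -c "
from m import *
vases('scene')
im,d,X=cloud('scene'); cv2.imwrite('pics/s2.png',cv2.resize(im[150:350,200:440],None,fx=3,fy=3,interpolation=cv2.INTER_CUBIC))
from w import wcloud
im,d,X,s=wcloud()
for v in range(220,420,10): print(v,im[v,318],X[v,318].round(4))
# disc a from wrist
H,S,V=cv2.split(cv2.cvtColor(im,cv2.COLOR_BGR2HSV))
"
```

```text
scene [289. 232.] 571 ztop 0.127 topctr [ 0.6058 -0.0119] [ 0.6035 -0.0104] box [ 0.581 -0.03   0.051] [0.638 0.007 0.13 ]
scene [370. 255.] 357 ztop 0.0628 topctr [ 0.4514 -0.1165] [ 0.4508 -0.1157] box [ 0.43  -0.13   0.006] [ 0.463 -0.095  0.065]
scene [316. 291.] 721 ztop 0.078 topctr [0.4497 0.0886] [0.4507 0.0874] box [0.425 0.07  0.006] [0.465 0.113 0.081]
scene [269. 343.] 410 ztop 0.0495 topctr [0.423  0.2585] [0.4222 0.258 ] box [0.405 0.245 0.007] [0.437 0.277 0.051]
220 [109 141 172] [ 0.6116 -0.0009  0.0113]
230 [ 70  87 106] [ 0.6116 -0.0067  0.0124]
240 [45 55 78] [0.6116 0.0022 0.0616]
250 [41 51 77] [0.6116 0.0029 0.078 ]
260 [41 51 77] [0.6116 0.0025 0.0889]
270 [34 46 74] [0.6116 0.0026 0.0996]
280 [ 58  75 123] [0.6115 0.0031 0.1098]
290 [41 54 89] [0.6115 0.0011 0.1133]
300 [ 46  62 104] [ 6.115e-01 -3.000e-04  1.178e-01]
310 [ 47  62 103] [ 0.6115 -0.0025  0.1202]
320 [33 44 70] [ 0.6115 -0.0042  0.1236]
330 [32 43 66] [ 0.6115 -0.0058  0.1268]
340 [29 41 67] [ 0.6115 -0.0078  0.1293]
350 [26 36 62] [ 0.6115 -0.0086  0.1335]
360 [28 36 59] [ 0.6115 -0.006   0.142 ]
370 [37 48 80] [ 0.6115 -0.0079  0.1438]
380 [36 47 77] [ 0.6115 -0.0267  0.1246]
390 [33 44 75] [ 0.6114 -0.0313  0.1243]
400 [28 38 71] [ 0.6114 -0.0351  0.1252]
410 [28 33 56] [ 0.6114 -0.0387  0.1264]
```

View pics/s2.png

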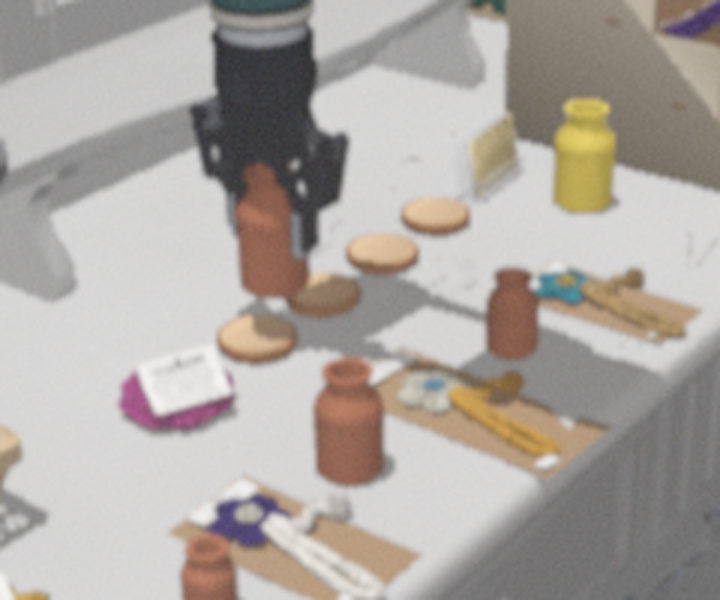

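There is no slip: the rim reaches 0.144 as expected. The scene crop shows the vase upright over the row. Lowering onto disc a.

Request:
jog_arm(increments=[[[0.3, 0.1, 0, 0, 0, 0, -0.2], [0.24, 0.08, 0.3, 0, 0, 0, -0.2], [0, 0, 0.4, 0, 0, 0, -0.2], [0, 0, 0.3, 0, 0, 0, -0.2], [0, 0, 0.2, 0, 0, 0, -0.2]]])

```text
time: 5.6
tool_pos: [0.6147, -0.0088, 0.1153]
tcp_rot: [-2.221, -2.217, 0.004]
wrist_force: [-16.7, 2.1, 47.5]
width: 0.634
grip_force: 49.2
```

Request:
jog_arm(increments=[[[0, 0, 0, 0, 0, 0, -0.2], [0, 0, 0, 0, 0, 0, -0.2], [0, 0, 0, 0, 0, 0, -0.2], [0, 0, 0, 0, 0, 0, -0.2], [0, 0, 0, 0, 0, 0, -0.2]]])

```text
time: 6.02
tool_pos: [0.6159, -0.0095, 0.1158]
tcp_rot: [-2.224, -2.219, 0.001]
wrist_force: [0.5, -0.0, -3.4]
width: 0.631
grip_force: 44.0
```

Request:
jog_arm(increments=[[[0, 0, 0, 0, 0, 0, 0.6], [0, 0, 0, 0, 0, 0, 1], [0, 0, 0, 0, 0, 0, 1], [0, 0, 0, 0, 0, 0, 1], [0, 0, 0, 0, 0, 0, 1]]])

```text
time: 6.43
tool_pos: [0.6164, -0.0094, 0.1169]
tcp_rot: [2.224, 2.218, 0.001]
wrist_force: [0.8, 0.0, 0.5]
width: 0.998
grip_force: 0.0
```

Request:
jog_arm(increments=[[[0, 0, -0.4, 0, 0, 0, 1], [0, 0, -0.8, 0, 0, 0, 1], [0, 0, -0.9, 0, 0, 0, 1], [0.2, -0.2, -0.6, 0, 0, 0, 1], [0.4, -0.7, 0, 0, 0, 0, 1]]])

```text
time: 6.85
tool_pos: [0.5946, 0.0078, 0.2045]
tcp_rot: [2.218, 2.21, 0.014]
wrist_force: [2.3, 0.4, 0.9]
width: 0.998
grip_force: 0.0
```

Request:
jog_arm(increments=[[[0.5, -0.9, 0, 0, 0, 0, 1], [0.5, -0.9, 0, 0, 0, 0, 1], [0.5, -0.9, 0, 0, 0, 0, 1], [0.5, -0.9, 0, 0, 0, 0, 1], [0.5, -0.8, 0, 0, 0, 0, 1]]])

```text
time: 7.27
tool_pos: [0.4558, 0.0845, 0.1983]
tcp_rot: [2.224, 2.218, 0.001]
wrist_force: [0.5, 1.0, -0.4]
width: 1.002
grip_force: 0.0
```

Request:
jog_arm(increments=[[[0.1, -0.2, 0, 0, 0, 0, 1], [0, 0, 0, 0, 0, 0, 1], [0, 0, 0, 0, 0, 0, 1], [0, 0, 0, 0, 0, 0, 1], [0, 0, 0, 0, 0, 0, 1]]])

```text
time: 7.68
tool_pos: [0.4527, 0.0866, 0.198]
tcp_rot: [2.224, 2.217, 0.001]
wrist_force: [-0.6, -0.6, -0.0]
width: 1.0
grip_force: 0.0
```

```bash
python3 -c "
from w import *
cv2.imwrite('pics/w3.png',wvases())
from m import vases; vases('top'); vases('scene')"
```

```text
[0.4527 0.0866 0.198 ] 7.6833
[273.  10.] 1003 ztop 0.0467 ctr [0.4242 0.2466] span [0.0185 0.0046] [0.408 0.24  0.006] [0.441 0.255 0.051]
[314. 257.] 5301 ztop 0.0807 ctr [0.4525 0.0866] span [0.0341 0.0352] [0.428 0.069 0.006] [0.476 0.111 0.082]
[518. 344.] 2236 ztop 0.0795 ctr [0.6161 0.0128] span [0.0438 0.0152] [ 0.589 -0.003  0.012] [0.644 0.021 0.084]
top [299. 200.] 453 ztop 0.1086 topctr [ 0.6168 -0.0078] [ 0.6164 -0.0083] box [ 0.588 -0.035  0.007] [0.635 0.02  0.112]
top [349. 270.] 194 ztop 0.0674 topctr [ 0.453  -0.1198] [ 0.4533 -0.1198] box [ 0.436 -0.138  0.044] [ 0.468 -0.102  0.069]
scene [284. 245.] 723 ztop 0.1039 topctr [ 0.6143 -0.0045] [ 0.6155 -0.0038] box [ 0.586 -0.064  0.006] [0.634 0.024 0.107]
scene [370. 255.] 371 ztop 0.0632 topctr [ 0.4505 -0.117 ] [ 0.4508 -0.1161] box [ 0.43  -0.131  0.006] [ 0.464 -0.095  0.065]
scene [316. 291.] 720 ztop 0.0777 topctr [0.4496 0.089 ] [0.45   0.0889] box [0.425 0.073 0.006] [0.466 0.113 0.08 ]
scene [269. 343.] 413 ztop 0.0491 topctr [0.4224 0.2581] [0.4222 0.2581] box [0.405 0.245 0.006] [0.436 0.276 0.05 ]
```

The 95 mm vase stands on disc a at (0.6165,-0.008), with its top at 0.108. The arm is centred above the 80 mm vase.

Request:
jog_arm(increments=[[[0, 0, 0.6, 0, 0, 0, 1], [0, 0, 0.9, 0, 0, 0, 1], [0, 0, 0.9, 0, 0, 0, 1], [0, 0, 0.8, 0, 0, 0, 1], [0, 0, 0.4, 0, 0, 0, 1]]])

```text
time: 8.25
tool_pos: [0.4496, 0.0864, 0.0863]
tcp_rot: [-2.223, -2.216, 0.006]
wrist_force: [-0.1, 0.0, 0.3]
width: 1.001
grip_force: 0.0
```

Request:
jog_arm(increments=[[[0, 0, 0, 0, 0, 0, 1], [0, 0, 0, 0, 0, 0, 0], [0, 0, 0, 0, 0, 0, -0.4], [0, 0, 0, 0, 0, 0, -0.4], [0, 0, 0, 0, 0, 0, -0.4]]])

```text
time: 8.67
tool_pos: [0.4526, 0.0871, 0.091]
tcp_rot: [2.223, 2.217, 0.004]
wrist_force: [0.6, -0.9, 4.1]
width: 0.547
grip_force: 41.6
```

Request:
jog_arm(increments=[[[0, 0, 0, 0, 0, 0, -0.4], [0, 0, 0, 0, 0, 0, -0.4], [0, 0, 0, 0, 0, 0, -0.4], [0, 0, 0, 0, 0, 0, -0.4], [0, 0, 0, 0, 0, 0, -0.4]]])

```text
time: 9.08
tool_pos: [0.4526, 0.0871, 0.091]
tcp_rot: [2.223, 2.218, 0.004]
wrist_force: [-0.4, -0.9, 6.2]
width: 0.549
grip_force: 41.9
```

Request:
jog_arm(increments=[[[0, 0, -0.5, 0, 0, 0, -0.4], [0, 0, -0.9, 0, 0, 0, -0.4], [-0.2, 0.1, -0.9, 0, 0, 0, -0.4], [-0.6, 0.2, -0.5, 0, 0, 0, -0.4], [-0.85, 0.25, 0, 0, 0, 0, -0.4]]])

```text
time: 9.5
tool_pos: [0.4701, 0.0382, 0.1776]
tcp_rot: [2.218, 2.218, 0.01]
wrist_force: [2.4, -0.4, -2.7]
width: 0.553
grip_force: 42.2
```

Request:
jog_arm(increments=[[[-0.9, 0.27, 0, 0, 0, 0, -0.4], [-0.9, 0.27, 0, 0, 0, 0, -0.4], [-0.9, 0.27, 0, 0, 0, 0, -0.4], [-0.9, 0.27, 0, 0, 0, 0, -0.4], [-0.6, 0.5, 0, 0, 0, 0, -0.4]]])

```text
time: 9.92
tool_pos: [0.5135, -0.0906, 0.173]
tcp_rot: [-2.224, -2.217, 0.002]
wrist_force: [1.5, -0.1, -1.6]
width: 0.552
grip_force: 42.1
```

Request:
jog_arm(increments=[[[-0.3, 0.8, 0, 0, 0, 0, -0.4], [0, 0.9, 0, 0, 0, 0, -0.4], [0, 0.8, 0, 0, 0, 0, -0.4], [0, 0.6, 0, 0, 0, 0, -0.4], [0, 0.4, 0, 0, 0, 0, -0.4]]])

```text
time: 10.33
tool_pos: [0.6214, -0.0981, 0.1731]
tcp_rot: [2.224, 2.218, 0.001]
wrist_force: [-0.3, -0.2, -2.4]
width: 0.553
grip_force: 42.1
```

Request:
jog_arm(increments=[[[0, 0, 0, 0, 0, 0, -0.4], [0, 0, 0, 0, 0, 0, -0.4], [0, 0, 0, 0, 0, 0, -0.4], [0, 0, 0, 0, 0, 0, -0.4], [0, 0, 0, 0, 0, 0, -0.4]]])

```text
time: 10.75
tool_pos: [0.6187, -0.0978, 0.1732]
tcp_rot: [-2.224, -2.218, 0.001]
wrist_force: [-0.6, 1.2, -2.6]
width: 0.551
grip_force: 42.1
```

```bash
python3 -c "
from w import *
im,d,X,s=wcloud(); wvases()
for v in range(230,420,10): print(v,X[v,316].round(4))
"
```

```text
[ 0.6189 -0.0978  0.1734] 10.8
[310. 103.] 11026 ztop 0.1078 ctr [ 0.617  -0.0075] span [0.0388 0.0388] [ 0.59  -0.035  0.071] [0.644 0.02  0.109]
[ 85. 287.] 3881 ztop 0.0656 ctr [ 0.4537 -0.1188] span [0.0311 0.0306] [ 0.437 -0.136  0.006] [ 0.475 -0.098  0.067]
[317. 285.] 3956 ztop 0.1292 ctr [ 0.62   -0.0818] span [0.0436 0.0154] [ 0.595 -0.111  0.012] [ 0.645 -0.074  0.13 ]
230 [ 0.6187 -0.084   0.0114]
240 [ 0.6187 -0.0904  0.0126]
250 [ 0.6187 -0.0974  0.0122]
260 [ 0.6191 -0.0751  0.0927]
270 [ 0.6192 -0.0748  0.1051]
280 [ 0.6192 -0.0749  0.1152]
290 [ 0.6193 -0.0749  0.124 ]
300 [ 0.6193 -0.0744  0.1332]
310 [ 0.6193 -0.076   0.1371]
320 [ 0.6194 -0.0778  0.1406]
330 [ 0.6194 -0.0792  0.1444]
340 [ 0.6194 -0.0817  0.1462]
350 [ 0.6194 -0.0832  0.1494]
360 [ 0.6194 -0.0839  0.1538]
370 [ 0.6194 -0.0813  0.1621]
380 [ 0.6194 -0.0842  0.1628]
390 [ 0.6193 -0.1016  0.1465]
400 [ 0.6193 -0.1064  0.1462]
410 [ 0.6193 -0.1091  0.1484]
```

Request:
jog_arm(increments=[[[0.05, 0.06, 0.4, 0, 0, 0, -0.4], [0, 0, 0.7, 0, 0, 0, -0.4], [0, 0, 0.6, 0, 0, 0, -0.4], [0, 0, 0.3, 0, 0, 0, -0.4], [0, 0, 0.15, 0, 0, 0, -0.4]]])

```text
time: 11.27
tool_pos: [0.6198, -0.096, 0.1061]
tcp_rot: [-2.221, -2.216, 0.004]
wrist_force: [-0.8, -0.2, -2.6]
width: 0.551
grip_force: 42.1
```

Request:
jog_arm(increments=[[[0, 0, 0.15, 0, 0, 0, -0.4], [0, 0, 0, 0, 0, 0, -0.4], [0, 0, 0, 0, 0, 0, -0.4], [0, 0, 0, 0, 0, 0, -0.4], [0, 0, 0, 0, 0, 0, -0.4]]])

```text
time: 11.68
tool_pos: [0.6222, -0.0965, 0.1054]
tcp_rot: [2.223, 2.218, 0.002]
wrist_force: [0.9, -0.4, -2.2]
width: 0.548
grip_force: 42.1
```

Request:
jog_arm(increments=[[[0, 0, 0.08, 0, 0, 0, -0.4], [0, 0, 0, 0, 0, 0, -0.4], [0, 0, 0, 0, 0, 0, -0.4], [0, 0, 0, 0, 0, 0, 0.6], [0, 0, 0, 0, 0, 0, 1]]])

```text
time: 12.1
tool_pos: [0.6216, -0.0964, 0.1022]
tcp_rot: [2.224, 2.219, 0.0]
wrist_force: [-0.3, -0.5, 0.3]
width: 0.817
grip_force: 0.0
```

Request:
jog_arm(increments=[[[0, 0, 0, 0, 0, 0, 1], [0, 0, 0, 0, 0, 0, 1], [0, 0, -0.4, 0, 0, 0, 1], [0, 0, -0.8, 0, 0, 0, 1], [0, 0, -0.9, 0, 0, 0, 1]]])

```text
time: 12.52
tool_pos: [0.62, -0.0961, 0.1642]
tcp_rot: [-2.221, -2.216, 0.004]
wrist_force: [0.6, -0.2, 0.8]
width: 0.995
grip_force: 0.0
```

Request:
jog_arm(increments=[[[0, -0.1, -0.6, 0, 0, 0, 1], [-0.1, -0.6, 0, 0, 0, 0, 1], [-0.1, -0.9, 0, 0, 0, 0, 1], [-0.15, -0.9, 0, 0, 0, 0, 1], [-0.15, -0.9, 0, 0, 0, 0, 1]]])

```text
time: 12.93
tool_pos: [0.5187, -0.1112, 0.1841]
tcp_rot: [2.223, 2.219, 0.001]
wrist_force: [-0.3, -0.3, -0.1]
width: 0.999
grip_force: 0.0
```

Request:
jog_arm(increments=[[[-0.1, -0.9, 0, 0, 0, 0, 1], [-0.1, -0.8, 0, 0, 0, 0, 1], [-0.03, -0.54, 0, 0, 0, 0, 1], [0, 0, 0, 0, 0, 0, 1], [0, 0, 0, 0, 0, 0, 1]]])

```text
time: 13.35
tool_pos: [0.4521, -0.118, 0.1839]
tcp_rot: [2.224, 2.217, 0.001]
wrist_force: [0.5, -1.2, 0.2]
width: 1.001
grip_force: 0.0
```

```bash
python3 -c "
from w import *
wvases()
from m import vases; vases('top'); vases('scene')"
```

```text
[ 0.4521 -0.118   0.1839] 13.35
[599.  93.] 5350 ztop 0.1073 ctr [ 0.6119 -0.0076] span [0.0308 0.0386] [ 0.589 -0.035  0.011] [0.633 0.023 0.109]
[585. 238.] 4366 ztop 0.0925 ctr [ 0.6237 -0.0976] span [0.0364 0.0347] [ 0.599 -0.122  0.011] [ 0.648 -0.073  0.094]
[317. 262.] 3624 ztop 0.0658 ctr [ 0.4534 -0.1186] span [0.0303 0.0302] [ 0.434 -0.134  0.006] [ 0.474 -0.098  0.067]
top [338. 196.] 328 ztop 0.0944 topctr [ 0.6229 -0.098 ] [ 0.6226 -0.0982] box [ 0.599 -0.125  0.009] [ 0.639 -0.077  0.098]
top [298. 199.] 447 ztop 0.1093 topctr [ 0.6162 -0.0077] [ 0.6164 -0.008 ] box [ 0.59  -0.037  0.007] [0.635 0.02  0.111]
top [186. 286.] 145 ztop 0.0517 topctr [0.4243 0.2555] [0.4238 0.2549] box [0.41  0.24  0.023] [0.438 0.267 0.053]
scene [307. 232.] 495 ztop 0.0889 topctr [ 0.6217 -0.0947] [ 0.6209 -0.0947] box [ 0.596 -0.112  0.015] [ 0.637 -0.071  0.092]
scene [284. 244.] 774 ztop 0.1039 topctr [ 0.615  -0.0058] [ 0.6147 -0.0062] box [ 0.586 -0.025  0.014] [0.633 0.024 0.106]
scene [370. 255.] 370 ztop 0.0627 topctr [ 0.451  -0.1157] [ 0.451  -0.1154] box [ 0.431 -0.129  0.006] [ 0.464 -0.094  0.065]
scene [269. 343.] 408 ztop 0.0492 topctr [0.4236 0.2583] [0.4222 0.2583] box [0.405 0.245 0.006] [0.437 0.276 0.05 ]
```

The 80 mm vase stands on disc b at (0.623,-0.098). Next is the 65 mm vase, with the arm centred above it.

Request:
jog_arm(increments=[[[-0.02, 0.03, 0.5, 0, 0, 0, 1], [0, 0, 0.9, 0, 0, 0, 1], [0, 0, 0.9, 0, 0, 0, 1], [0, 0, 0.8, 0, 0, 0, 1], [0, 0, 0.35, 0, 0, 0, 1]]])

```text
time: 13.92
tool_pos: [0.4522, -0.1178, 0.0765]
tcp_rot: [-2.221, -2.217, 0.003]
wrist_force: [0.4, 0.7, -0.8]
width: 0.996
grip_force: 0.0
```

Request:
jog_arm(increments=[[[0, 0, 0, 0, 0, 0, 1], [0, 0, 0, 0, 0, 0, 0], [0, 0, 0, 0, 0, 0, -0.6], [0, 0, 0, 0, 0, 0, -0.6], [0, 0, 0, 0, 0, 0, -0.6]]])

```text
time: 14.33
tool_pos: [0.4545, -0.1189, 0.0812]
tcp_rot: [2.222, 2.217, 0.002]
wrist_force: [-4.1, 1.5, 8.5]
width: 0.47
grip_force: 39.8
```

Request:
jog_arm(increments=[[[0, 0, 0, 0, 0, 0, -0.6], [0, 0, 0, 0, 0, 0, -0.6], [0, 0, 0, 0, 0, 0, -0.6], [0, 0, 0, 0, 0, 0, -0.6], [0, 0, 0, 0, 0, 0, -0.6]]])

```text
time: 14.75
tool_pos: [0.4545, -0.1189, 0.0812]
tcp_rot: [2.222, 2.217, 0.002]
wrist_force: [0.0, 0.4, 6.3]
width: 0.471
grip_force: 40.3
```

Request:
jog_arm(increments=[[[0, 0, -0.5, 0, 0, 0, -0.6], [0, 0, -0.8, 0, 0, 0, -0.6], [-0.3, 0.2, -0.4, 0, 0, 0, -0.6], [-0.6, 0.6, 0, 0, 0, 0, -0.6], [-0.6, 0.8, 0, 0, 0, 0, -0.6]]])

```text
time: 15.17
tool_pos: [0.5009, -0.1638, 0.1319]
tcp_rot: [2.222, 2.219, 0.001]
wrist_force: [1.0, 0.9, -0.6]
width: 0.467
grip_force: 40.7
```

Request:
jog_arm(increments=[[[-0.4, 0.9, 0, 0, 0, 0, -0.6], [-0.3, 0.9, 0, 0, 0, 0, -0.6], [0, 0.9, 0, 0, 0, 0, -0.6], [0, 0.7, 0, 0, 0, 0, -0.6], [0, 0.4, 0, 0, 0, 0, -0.6]]])

```text
time: 15.58
tool_pos: [0.6176, -0.1854, 0.131]
tcp_rot: [2.223, 2.217, 0.002]
wrist_force: [-0.2, -1.0, -0.9]
width: 0.467
grip_force: 40.7
```

Request:
jog_arm(increments=[[[0, 0.3, 0, 0, 0, 0, -0.6], [0, 0, 0, 0, 0, 0, -0.6], [0, 0, 0, 0, 0, 0, -0.6], [0, 0, 0, 0, 0, 0, -0.6], [0, 0, 0, 0, 0, 0, -0.6]]])

```text
time: 16.0
tool_pos: [0.6228, -0.1847, 0.1302]
tcp_rot: [-2.223, -2.218, 0.001]
wrist_force: [-0.7, 0.6, -1.6]
width: 0.469
grip_force: 40.7
```

```bash
python3 -c "
from w import *
im,d,X,s=wcloud(); wvases(); cv2.imwrite('pics/w4.png',im)
for v in range(240,400,10): print(v,X[v,316].round(4))
"
```

```text
[ 0.623  -0.1848  0.1304] 16.05
[316. 104.] 12965 ztop 0.0929 ctr [ 0.6236 -0.0974] span [0.0345 0.0345] [ 0.599 -0.127  0.01 ] [ 0.648 -0.075  0.094]
[317. 346.] 13255 ztop 0.1145 ctr [ 0.624  -0.1818] span [0.0299 0.0267] [ 0.601 -0.205  0.011] [ 0.651 -0.163  0.13 ]
240 [ 0.623  -0.1648  0.011 ]
250 [ 0.623  -0.17    0.0119]
260 [ 0.623  -0.1754  0.0129]
270 [ 0.6232 -0.1644  0.0554]
280 [ 0.6233 -0.1644  0.066 ]
290 [ 0.6233 -0.1645  0.0753]
300 [ 0.6234 -0.1645  0.0835]
310 [ 0.6234 -0.165   0.0903]
320 [ 0.6234 -0.1657  0.0957]
330 [ 0.6234 -0.1684  0.0976]
340 [ 0.6235 -0.1697  0.1015]
350 [ 0.6235 -0.1712  0.1049]
360 [ 0.6235 -0.1694  0.1128]
370 [ 0.6235 -0.1719  0.1142]
380 [ 0.6234 -0.1868  0.1002]
390 [ 0.6234 -0.1913  0.1001]
```

View pics/w4.png

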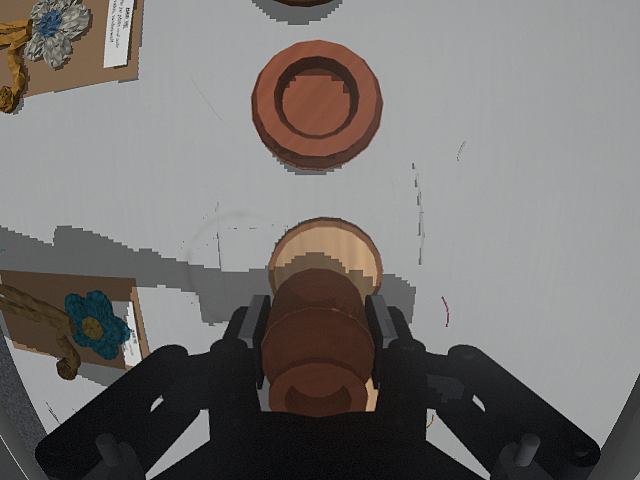

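Disc c at (325,265) lies under the held 65 mm vase, and the 80 mm vase stands centred behind it at (317,103). Lowering.

Request:
jog_arm(increments=[[[0, 0.1, 0.4, 0, 0, 0, -0.6], [0, 0, 0.4, 0, 0, 0, -0.6], [0, 0, 0.2, 0, 0, 0, -0.6], [0, 0, 0.1, 0, 0, 0, -0.6], [0, 0, 0.08, 0, 0, 0, -0.6]]])

```text
time: 16.52
tool_pos: [0.6261, -0.1846, 0.0933]
tcp_rot: [-2.222, -2.217, 0.002]
wrist_force: [-3.6, 0.6, 10.1]
width: 0.469
grip_force: 41.9
```

Request:
jog_arm(increments=[[[0, 0, 0, 0, 0, 0, -0.6], [0, 0, 0, 0, 0, 0, -0.6], [0, 0, 0, 0, 0, 0, -0.6], [0, 0, 0, 0, 0, 0, -0.6], [0, 0, 0, 0, 0, 0, -0.6]]])

```text
time: 16.93
tool_pos: [0.6273, -0.185, 0.0955]
tcp_rot: [2.223, 2.218, 0.001]
wrist_force: [-0.4, -0.2, -0.8]
width: 0.468
grip_force: 40.9
```

Request:
jog_arm(increments=[[[0, 0, 0.06, 0, 0, 0, -0.6], [0, 0, 0, 0, 0, 0, -0.6], [0, 0, 0, 0, 0, 0, -0.6], [0, 0, 0, 0, 0, 0, 0.5], [0, 0, 0, 0, 0, 0, 1]]])

```text
time: 17.35
tool_pos: [0.6272, -0.185, 0.0935]
tcp_rot: [2.224, 2.219, 0.0]
wrist_force: [-0.4, -0.5, 0.8]
width: 0.738
grip_force: 0.0
```

Request:
jog_arm(increments=[[[0, 0, 0, 0, 0, 0, 1], [0, 0, 0, 0, 0, 0, 1], [0, 0, -0.4, 0, 0, 0, 1], [0, 0, -0.8, 0, 0, 0, 1], [0, 0, -0.9, 0, 0, 0, 1]]])

```text
time: 17.77
tool_pos: [0.6257, -0.1845, 0.1556]
tcp_rot: [-2.221, -2.216, 0.003]
wrist_force: [0.6, 0.4, -0.2]
width: 0.999
grip_force: 0.0
```

Request:
jog_arm(increments=[[[0, -0.2, -0.8, 0, 0, 0, 1], [0, -0.7, -0.5, 0, 0, 0, 1], [0.2, -0.9, 0, 0, 0, 0, 1], [0.5, -0.8, 0, 0, 0, 0, 1], [0.7, -0.6, 0, 0, 0, 0, 1]]])

```text
time: 18.18
tool_pos: [0.5299, -0.1434, 0.1968]
tcp_rot: [2.225, 2.216, 0.0]
wrist_force: [0.7, 0.2, -0.1]
width: 1.002
grip_force: 0.0
```

Request:
jog_arm(increments=[[[0.9, -0.35, 0, 0, 0, 0, 1], [0.9, -0.3, 0, 0, 0, 0, 1], [0.9, -0.3, 0, 0, 0, 0, 1], [0.9, -0.3, 0, 0, 0, 0, 1], [0.9, -0.3, 0, 0, 0, 0, 1]]])

```text
time: 18.6
tool_pos: [0.4845, -0.0065, 0.1965]
tcp_rot: [2.224, 2.217, 0.002]
wrist_force: [0.6, 0.1, -0.2]
width: 1.0
grip_force: 0.0
```

Request:
jog_arm(increments=[[[0.9, -0.3, 0, 0, 0, 0, 1], [0.9, -0.3, 0, 0, 0, 0, 1], [0.9, -0.3, 0, 0, 0, 0, 1], [0.9, -0.3, 0, 0, 0, 0, 1], [0.9, -0.3, 0, 0, 0, 0, 1]]])

```text
time: 19.02
tool_pos: [0.4399, 0.1288, 0.1965]
tcp_rot: [2.224, 2.218, 0.002]
wrist_force: [0.1, 0.1, 0.8]
width: 1.0
grip_force: 0.0
```

Request:
jog_arm(increments=[[[0.9, 0, 0, 0, 0, 0, 1], [0.9, 0, 0, 0, 0, 0, 1], [0.8, 0, 0, 0, 0, 0, 1], [0.5, 0, 0, 0, 0, 0, 1], [0, 0, 0, 0, 0, 0, 1]]])

```text
time: 19.43
tool_pos: [0.4408, 0.2232, 0.1967]
tcp_rot: [2.221, 2.222, 0.004]
wrist_force: [-0.4, -0.4, 0.4]
width: 0.999
grip_force: 0.0
```

```bash
python3 -c "
from w import *
wvases()
from m import vases; vases('top')"
```

```text
[0.4408 0.2232 0.1967] 19.4333
[290. 197.] 2092 ztop 0.0509 ctr [0.4242 0.2578] span [0.0259 0.0258] [0.408 0.243 0.011] [0.441 0.275 0.052]
[493. 458.] 1834 ztop 0.0801 ctr [0.617  0.0143] span [0.0408 0.012 ] [ 0.589 -0.003  0.016] [0.642 0.022 0.083]
top [376. 193.] 247 ztop 0.0791 topctr [ 0.6274 -0.1855] [ 0.6269 -0.1857] box [ 0.607 -0.211  0.01 ] [ 0.646 -0.166  0.084]
top [338. 196.] 327 ztop 0.0939 topctr [ 0.6229 -0.0982] [ 0.6226 -0.0988] box [ 0.599 -0.125  0.008] [ 0.639 -0.077  0.097]
top [299. 199.] 436 ztop 0.1093 topctr [ 0.616  -0.0079] [ 0.6165 -0.0086] box [ 0.588 -0.035  0.008] [0.634 0.02  0.112]
```

Request:
jog_arm(increments=[[[0.5, -0.25, 0, 0, 0, 0, 1], [0.5, -0.25, 0.3, 0, 0, 0, 1], [0.14, -0.05, 0.5, 0, 0, 0, 1], [0, 0, 0.6, 0, 0, 0, 1], [0, 0, 0, 0, 0, 0, 1]]])

```text
time: 19.95
tool_pos: [0.4219, 0.2528, 0.1505]
tcp_rot: [-2.224, -2.217, 0.009]
wrist_force: [-1.1, -0.9, -1.0]
width: 0.998
grip_force: 0.0
```

Request:
jog_arm(increments=[[[0, 0, 0, 0, 0, 0, 1], [0, 0, 0, 0, 0, 0, 1], [0, 0, 0, 0, 0, 0, 1], [0, 0, 0, 0, 0, 0, 1], [0, 0, 0, 0, 0, 0, 1]]])

```text
time: 20.37
tool_pos: [0.4247, 0.2548, 0.1543]
tcp_rot: [2.224, 2.218, 0.003]
wrist_force: [-0.3, 0.3, 0.2]
width: 0.998
grip_force: 0.0
```

```bash
python3 -c "
from w import *
wvases()"
```

```text
[0.4247 0.2548 0.1543] 20.3667
[315. 270.] 2910 ztop 0.0508 ctr [0.4244 0.258 ] span [0.0263 0.0263] [0.408 0.245 0.019] [0.441 0.275 0.052]
```

Down by 0.0773 m (2.58 units), with +0.1 unit sideways.

Request:
jog_arm(increments=[[[0.1, 0, 0.6, 0, 0, 0, 1], [0, 0, 0.8, 0, 0, 0, 1], [0, 0, 0.7, 0, 0, 0, 1], [0, 0, 0.35, 0, 0, 0, 1], [0, 0, 0.1, 0, 0, 0, 1]]])

```text
time: 20.83
tool_pos: [0.4227, 0.257, 0.0748]
tcp_rot: [-2.223, -2.218, 0.006]
wrist_force: [-0.5, -0.0, 0.2]
width: 1.001
grip_force: 0.0
```

Request:
jog_arm(increments=[[[0, 0, 0, 0, 0, 0, 1], [0, 0, 0, 0, 0, 0, 0], [0, 0, 0, 0, 0, 0, -0.8], [0, 0, 0, 0, 0, 0, -0.8], [0, 0, 0, 0, 0, 0, -0.8]]])

```text
time: 21.25
tool_pos: [0.4248, 0.2582, 0.0779]
tcp_rot: [2.224, 2.218, 0.003]
wrist_force: [-0.4, 0.2, 0.9]
width: 0.453
grip_force: 0.0
```

Request:
jog_arm(increments=[[[0, 0, 0, 0, 0, 0, -0.8], [0, 0, 0, 0, 0, 0, -0.8], [0, 0, 0, 0, 0, 0, -0.8], [0, 0, 0, 0, 0, 0, -0.8], [0, 0, 0, 0, 0, 0, -0.8]]])

```text
time: 21.67
tool_pos: [0.4248, 0.2582, 0.0779]
tcp_rot: [2.224, 2.218, 0.003]
wrist_force: [-0.9, -0.6, 5.2]
width: 0.385
grip_force: 39.5
```

Request:
jog_arm(increments=[[[0, 0, -0.6, 0, 0, 0, -0.8], [0, 0, -0.8, 0, 0, 0, -0.8], [-0.3, 0.1, -0.6, 0, 0, 0, -0.8], [-0.7, 0.2, 0, 0, 0, 0, -0.8], [-0.9, 0.2, 0, 0, 0, 0, -0.8]]])

```text
time: 22.08
tool_pos: [0.4404, 0.2017, 0.1388]
tcp_rot: [2.22, 2.22, 0.007]
wrist_force: [-0.6, -0.7, -1.3]
width: 0.382
grip_force: 39.9
```

Request:
jog_arm(increments=[[[-0.95, 0.1, 0, 0, 0, 0, -0.8], [-0.95, 0.1, 0, 0, 0, 0, -0.8], [-0.95, 0.1, 0, 0, 0, 0, -0.8], [-0.95, 0.1, 0, 0, 0, 0, -0.8], [-0.95, 0.1, 0, 0, 0, 0, -0.8]]])

```text
time: 22.5
tool_pos: [0.4533, 0.0569, 0.1367]
tcp_rot: [-2.224, -2.219, 0.0]
wrist_force: [0.4, 0.5, -1.2]
width: 0.383
grip_force: 39.9
```

Request:
jog_arm(increments=[[[-0.95, 0.1, 0, 0, 0, 0, -0.8], [-0.95, 0.1, 0, 0, 0, 0, -0.8], [-0.95, 0.1, 0, 0, 0, 0, -0.8], [-0.95, 0.1, 0, 0, 0, 0, -0.8], [-0.95, 0.1, 0, 0, 0, 0, -0.8]]])

```text
time: 22.92
tool_pos: [0.4679, -0.0857, 0.1367]
tcp_rot: [-2.224, -2.219, 0.0]
wrist_force: [-0.3, 0.3, -0.7]
width: 0.385
grip_force: 39.9
```

Request:
jog_arm(increments=[[[-0.95, 0.1, 0, 0, 0, 0, -0.8], [-0.95, 0.1, 0, 0, 0, 0, -0.8], [-0.95, 0.1, 0, 0, 0, 0, -0.8], [-0.95, 0.1, 0, 0, 0, 0, -0.8], [-0.95, 0.1, 0, 0, 0, 0, -0.8]]])

```text
time: 23.33
tool_pos: [0.4826, -0.2282, 0.1366]
tcp_rot: [-2.224, -2.218, 0.0]
wrist_force: [0.7, 0.3, -1.3]
width: 0.382
grip_force: 39.9
```

Request:
jog_arm(increments=[[[-0.8, 0.5, 0, 0, 0, 0, -0.8], [-0.5, 0.8, 0, 0, 0, 0, -0.8], [-0.27, 0.9, 0, 0, 0, 0, -0.8], [0, 0.9, 0, 0, 0, 0, -0.8], [0, 0.9, 0, 0, 0, 0, -0.8]]])

```text
time: 23.75
tool_pos: [0.6035, -0.2752, 0.1363]
tcp_rot: [-2.226, -2.216, 0.0]
wrist_force: [-0.6, -0.2, -2.0]
width: 0.383
grip_force: 39.9
```

Request:
jog_arm(increments=[[[0, 0.6, 0, 0, 0, 0, -0.8], [0, 0.4, 0, 0, 0, 0, -0.8], [0, 0, 0, 0, 0, 0, -0.8], [0, 0, 0, 0, 0, 0, -0.8], [0, 0, 0, 0, 0, 0, -0.8]]])

```text
time: 24.17
tool_pos: [0.6317, -0.2741, 0.1361]
tcp_rot: [-2.223, -2.218, 0.001]
wrist_force: [-0.9, -0.8, -1.2]
width: 0.382
grip_force: 40.0
```

```bash
python3 -c "
from w import *
im,d,X,s=wcloud(); print(s['tool_pos'])
for v in range(250,390,10): print(v,X[v,316].round(4))
"
```

```text
[ 0.63171492 -0.2740578   0.13606969]
250 [ 0.6318 -0.2612  0.0123]
260 [ 0.6318 -0.2667  0.0132]
270 [ 0.6317 -0.273   0.0122]
280 [ 0.6321 -0.2574  0.0632]
290 [ 0.6321 -0.2581  0.0717]
300 [ 0.6322 -0.2583  0.0804]
310 [ 0.6322 -0.2579  0.0893]
320 [ 0.6323 -0.2589  0.0947]
330 [ 0.6323 -0.2613  0.0973]
340 [ 0.6323 -0.2637  0.1   ]
350 [ 0.6323 -0.2627  0.1075]
360 [ 0.6322 -0.2733  0.0981]
370 [ 0.6322 -0.2772  0.0989]
380 [ 0.6322 -0.281   0.0999]
```

Request:
jog_arm(increments=[[[0, 0.05, 0.4, 0, 0, 0, -0.8], [0, 0, 0.6, 0, 0, 0, -0.8], [0, 0, 0.3, 0, 0, 0, -0.8], [0, 0, 0.1, 0, 0, 0, -0.8], [0, 0, 0.05, 0, 0, 0, -0.8]]])

```text
time: 24.63
tool_pos: [0.633, -0.2739, 0.0915]
tcp_rot: [-2.222, -2.216, 0.002]
wrist_force: [-0.3, 0.6, -0.8]
width: 0.384
grip_force: 40.0
```

Request:
jog_arm(increments=[[[0, 0, 0, 0, 0, 0, -0.8], [0, 0, 0, 0, 0, 0, -0.8], [0, 0, 0, 0, 0, 0, -0.8], [0, 0, 0, 0, 0, 0, -0.8], [0, 0, 0, 0, 0, 0, -0.8]]])

```text
time: 25.05
tool_pos: [0.6347, -0.2745, 0.094]
tcp_rot: [2.223, 2.218, 0.001]
wrist_force: [-0.2, -0.1, -0.4]
width: 0.389
grip_force: 40.0
```

Request:
jog_arm(increments=[[[0, 0, 0.1, 0, 0, 0, -0.8], [0, 0, 0, 0, 0, 0, -0.8], [0, 0, 0, 0, 0, 0, -0.8], [0, 0, 0, 0, 0, 0, 0.4], [0, 0, 0, 0, 0, 0, 1]]])

```text
time: 25.47
tool_pos: [0.6344, -0.2743, 0.0904]
tcp_rot: [2.224, 2.219, 0.0]
wrist_force: [0.2, 0.4, -0.5]
width: 0.655
grip_force: 0.0
```

Request:
jog_arm(increments=[[[0, 0, 0, 0, 0, 0, 1], [0, 0, 0, 0, 0, 0, 1], [0, 0, -0.4, 0, 0, 0, 1], [0, 0, -0.8, 0, 0, 0, 1], [0, 0, -0.9, 0, 0, 0, 1]]])

```text
time: 25.88
tool_pos: [0.633, -0.2737, 0.1525]
tcp_rot: [-2.221, -2.216, 0.002]
wrist_force: [0.2, 0.1, -0.2]
width: 1.001
grip_force: 0.0
```

Request:
jog_arm(increments=[[[0, 0, -0.9, 0, 0, 0, 1], [0, 0, -0.9, 0, 0, 0, 1], [0, -0.5, -0.5, 0, 0, 0, 1], [0, -0.9, 0, 0, 0, 0, 1], [0, -0.9, 0, 0, 0, 0, 1]]])

```text
time: 26.3
tool_pos: [0.5664, -0.2747, 0.2259]
tcp_rot: [2.219, 2.216, 0.003]
wrist_force: [-0.1, 0.4, -0.3]
width: 0.999
grip_force: 0.0
```

Request:
jog_arm(increments=[[[0, -0.9, 0, 0, 0, 0, 1], [0, -0.5, 0, 0, 0, 0, 1], [0, 0, 0, 0, 0, 0, 1], [0, 0, 0, 0, 0, 0, 1], [0, 0, 0, 0, 0, 0, 1]]])

```text
time: 26.72
tool_pos: [0.5242, -0.2744, 0.2234]
tcp_rot: [2.223, 2.217, 0.001]
wrist_force: [0.5, 0.0, 0.8]
width: 1.001
grip_force: 0.0
```

```bash
python3 -c "
from m import *
vases('top'); vases('scene')
im,d,X=cloud('scene'); cv2.imwrite('pics/s3.png',cv2.resize(im[150:350,200:440],None,fx=3,fy=3,interpolation=cv2.INTER_CUBIC))"
```

```text
top [376. 193.] 245 ztop 0.0795 topctr [ 0.6271 -0.1856] [ 0.6271 -0.1855] box [ 0.607 -0.21   0.013] [ 0.646 -0.165  0.083]
top [413. 190.] 148 ztop 0.064 topctr [ 0.6332 -0.274 ] [ 0.6328 -0.2732] box [ 0.618 -0.287  0.018] [ 0.644 -0.259  0.066]
top [299. 199.] 441 ztop 0.1095 topctr [ 0.6172 -0.0078] [ 0.6171 -0.0085] box [ 0.59  -0.035  0.009] [0.636 0.02  0.113]
top [338. 196.] 325 ztop 0.094 topctr [ 0.6228 -0.0981] [ 0.6228 -0.0987] box [ 0.6   -0.125  0.009] [ 0.639 -0.078  0.096]
scene [345. 212.] 156 ztop 0.0594 topctr [ 0.6339 -0.2712] [ 0.6325 -0.2704] box [ 0.615 -0.284  0.016] [ 0.644 -0.254  0.062]
scene [327. 222.] 290 ztop 0.0742 topctr [ 0.6255 -0.1826] [ 0.6254 -0.1809] box [ 0.604 -0.199  0.016] [ 0.64  -0.158  0.077]
scene [307. 232.] 492 ztop 0.0887 topctr [ 0.6223 -0.0966] [ 0.6216 -0.0948] box [ 0.596 -0.114  0.016] [ 0.638 -0.069  0.091]
scene [284. 245.] 781 ztop 0.1039 topctr [ 0.6148 -0.0049] [ 0.6147 -0.0061] box [ 0.586 -0.024  0.014] [0.633 0.025 0.107]
```

View pics/s3.png

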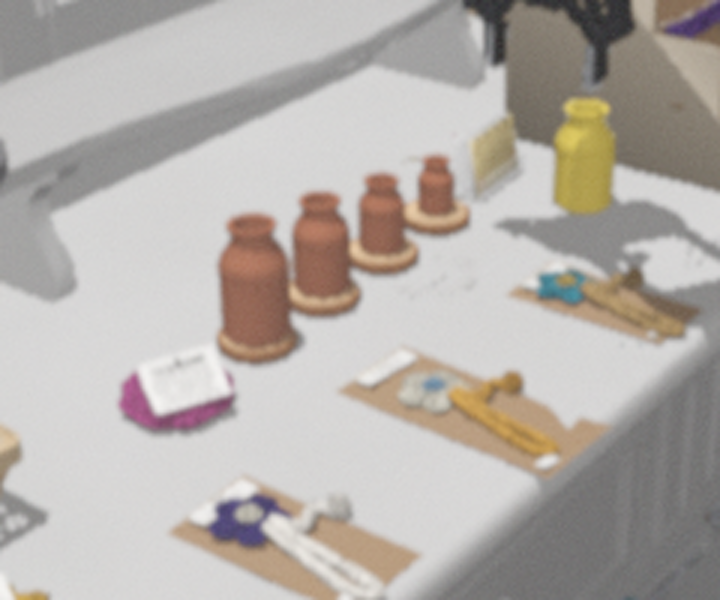

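The four vases stand upright and centred on the discs, from the tallest at (255,290) to the shortest beside the sign at (437,190). The gripper is clear.

```bash
python3 -c "
from workcell import bot; print(bot.finish_job())"
```

```text
the job is handed in; nothing more can be done
None
```

The job is handed in (no verdict was returned): all four vases stand upright on the discs, each measured within about 3 mm of its disc's centre, shortest next to the sign stand and tallest at the far end, with nothing knocked over.

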